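# Unbolt the pad press

### The job

Free the bar of the green pad press: back the brass wing nut off (counterclockwise from above) until its collar is level with the gap in the yellow keeper at the mouth of the slotted lug, then swing the eyebolt out through the slot, lay it gently well over, away from the press, and let go. Feel for the right height, with light pulls: do not force the collar against the keeper or press hard on the lug, and leave the things around the press where they are.

Things in the scene. Friction and masses are not known exactly. Their poses are not given: they have to be found in the camera images.
- press: Green pad press fixed on the table: base plate 260 x 170 x 12 mm, rear post 104 mm high, card stack under a steel plate, and a green bar (34 mm wide, top at 98 mm) running forward over it. Origin on the table below the upright eyebolt; +x is the front (slot opens and bolt swings that way), z up. The press reaches from x = -250 to +15 mm, y +-85 mm.
- lug: Dark slotted lug, 40 mm wide, with a 14 mm slot open to the press's +x. Origin on the bolt's axis on the flat seat, 100 mm above the table; axes as the press. A yellow keeper at the slot's mouth (x = 13 to 17 mm, |y| 7 to 20 mm) lets the nut's collar out only at the right height; its hoods stand up to 17.5 mm above the seat.
- keeper_foot (a point): Point on the lug's seat below the keeper, 15 mm in front of the bolt's axis (fixed). On either side of the slot the keeper has a horn and above it a hood, 6.5 mm apart. The horns' tops are set 2 to 8 mm above the seat, anew each time and not measured. The collar enters once its underside is 0.5 mm above them, but as the bolt leans it passes freely only if 1.8 to 3.1 mm above them (bolt upright).
- nut_wings (a point): Centre of the two wings of the brass wing nut, on the bolt's axis; z along the bolt towards its free end, x along the wing span, y across the flat wing faces. Wings 54 mm span, 12 mm thick, 21 mm high (10.5 mm above and below this point); below them a 15 mm hub, 19 mm high, and the collar.
- nut_collar (a point): Centre of the underside of the nut's collar (26 mm across, 4 mm thick), 32.5 mm below nut_wings. Coarse thread: the nut rises 2.5 mm per radian turned counterclockwise seen from above, stays where left, turns with 0.15 N m; captive, stop at 12 mm above the seat. At the start the collar is 0 to 2.5 mm above the seat. It touches the keeper after 2 mm of outward play unless level with the gap.
- bolt_end (a point): Free end of the steel eyebolt (11 mm shank), 108 mm from its pivot; z along the bolt, away from the pivot. It lies between the wings.
- eyebolt (a joint): Angle of the eyebolt in rad: 0 upright in the slot, growing as it swings out to the press's +x about a horizontal pivot (along the press's y) that lies 26 mm above the table at the press's origin; stop at 1.35. It counts as laid over beyond 0.95. Friction of 0.14 N m holds it at any angle.
- mug: Blue mug, 80 mm across, 85 mm high, origin under its centre. Bystander.
- tape_roll: Orange roll of tape lying flat, 90 mm across, 24 mm high, origin under its centre. Bystander.
- roll_box: Small cardboard box 85 x 60 x 60 mm, origin under its centre. Bystander.

How it is judged:
By the outcome, as a careful person would: the job done as asked, in the order asked, and still so for the second after the job is handed in, with the robot touching nothing.
It also fails if it takes over 72 s, if anything falls off the work surface, if the arm or the gripper's body presses on something with over 40 N, if the wrist force passes 120 N, or if a joint passes its speed limit or range.

### The arm

A 6-joint arm with a two-finger parallel gripper is mounted at the origin on the work surface. World frame = base frame: x ahead of the robot, y to its left, z up, the work surface at z = 0. Lengths are in m, angles in rad, forces in N, time in s.
With the tool pointing down it reaches from about 0.275 to 0.825 m from the base axis. Payload 5.2 kg.
Tool frame: the origin (TCP) lies on the centre line of the jaws, within the pads' length; the fingertips stand 25 mm ahead of it and the grasp point (between the pads) lies 6 mm ahead of it; z points along the fingers, y is the line along which they close (so a half turn about z gives the same grasp; the last joint's range is limited). The gripper opens to 93 mm and grips with 3 to 60 N. Pads are 15 mm wide; open, the fingers measure 128 mm over their backs; the gripper's body (75 mm by 188 mm) begins 65 mm behind the grasp point.
Start: joints at [-1.379, 0.259, 1.535, -0, 1.348, -0.203], TCP at [0.212, -0.508, 0.244] pointing down, gripper open.
Joint ranges: [-3.14, 3.14], [-0.91, 2.08], [0.19, 2.58], [-1.22, 4.36], [0.22, 2.71], [-3.12, 3.12]. Speed limits (rad/s): [2.57, 2.57, 3.14, 3.14, 3.14, 3.14].

### API

Orientations are given as [roll, pitch, yaw] about the fixed x, y, z axes, in that order (R = Rz(yaw) Ry(pitch) Rx(roll)).
In Python, from plant import * gives the robot as it stands.
- The arm moves only by the tool move_arm, never from a script. Its argument "plan" is text: rows parted by semicolons, each of 7 numbers parted by spaces: the shift along the world's x, y, z in cm, then the turn, a rotation vector about the world's x, y, z in rad, then the finger opening in cm, from 0 to 9.3. In form: tx ty tz wx wy wz fingers; .... A call has 1 to 12 rows; each row shifts and turns the commanded pose from where the row before left it; what a row does not reach is not made up. A row lasts 1/8 s, in which the tool goes at most 62.5 mm and 10.7 degrees, less where a joint would pass 70% of its speed; a pose out of reach is approached as far as the arm can. A call is refused whole if a number of a shift passes 6.25 or a number of a turn 0.188, either way. A call with a gripper value outside its range is refused whole. The fingers move at their own pace and stop on an object; "force" is the grip in N (left out, the last holds). Time passes only in rows, so rows that do not move let the fingers close. It gives the time, the measured TCP pose, the force, the opening and the grip force at its end, in the units of the state.
- get_state(): the state, without advancing time (a new reading comes with each control period).
- snapshot(name): name is "side" or "top" or "wrist"; returns the picture (384x512x3 uint8, blue, green, red); there is no depth.
- camera_model(name): a dict with "fx", "fy", "cx", "cy" (pixels), "k1" (the pictures are not rectified: a ray, as slopes to the right and down, at radius r is drawn at 1 + k1 r^2 times it, then the intrinsics apply), "R" (3x3) and "t" (3): a world point X has camera coordinates R X + t; the wrist camera has in their place "T_tool_cam" (4x4, takes a point from camera to tool coordinates, whose origin is the TCP and whose axes are the flange's). Camera axes: x right, y down, z forward; pixel columns grow to the right and rows downward; lengths in m; the calibration is good to about 2 mm. A picture is of the moment at which its call begins: read the wrist's pose just before it. camera_model takes no time and is no camera call.
- hand_in(): hands the job in; it is judged then, once.
The state is a dict: "time": time; "joint_pos": joint angles; "joint_velocities": joint speeds; "tau": joint torques, N m; "tool_pos": TCP position; "tool_rot": TCP orientation; "ft_force": force on the tool from outside, world axes, zero at the start; "torque": the same for the moment, N m; "finger_gap": finger opening in m; "grip_force": force on a finger pad.
Only numpy, scipy, OpenCV 4.12 (cv2) and the standard library are available. Lean on these libraries where they do the work, as an engineer would, in place of code of your own. Each camera call takes 0.05 s, during which the arm holds its last target. There are 200 camera calls.

## Working session

There is one attempt and no reset: what is moved stays moved. The work goes in short steps, Python scripts to look and compute and a tool call to move; the robot and the scene stay as the last step left them, time stands still between calls to the robot, and variables do not carry over. Pictures are saved under pics/ and viewed, at most 10 in all, crops included, and the job is handed in when it is done.

Besides the shell and the picture viewer there is one more tool, called after ">>>" as name(argument=value, ...), one argument or row to a line, values as JSON. move_arm: Moves the arm, as the interface text tells. Its arguments: {"type":"object","properties":{"plan":{"type":"string"},"force":{"type":"number"}},"required":["plan"]}

```bash
mkdir -p pics; ls; python3 - <<'E'
from plant import *
import cv2,numpy as np
s=get_state(); print(s)
for n in("side","top"):
    im=snapshot(n); cv2.imwrite(f"pics/{n}0.png",im)
    m=camera_model(n); print(n,m)
print(camera_model("wrist"))
E
```

```text
pics
{'time': 0.0, 'joint_pos': array([-1.37879405e+00,  2.59294608e-01,  1.53603617e+00,  2.18712149e-05,
        1.34798034e+00, -2.02783184e-01]), 'joint_velocities': array([-0.00027834, -0.00052373, -0.00090248,  0.00103142, -0.00079492,
       -0.00160284]), 'tau': array([-6.51113878e-04, -4.37305713e+01, -2.84007025e+01,  7.18179136e-02,
        4.15399263e-02, -1.68387714e-04]), 'tool_pos': array([ 0.21148013, -0.50720201,  0.24286253]), 'tool_rot': array([-3.13991370e+00, -3.66975681e-04,  3.94780303e-01]), 'ft_force': array([ 0.1552313 , -0.44332221, -0.19754743]), 'torque': array([-0.0173552 ,  0.04727647,  0.00862677]), 'grip_force': 0.0, 'finger_gap': 0.09284856146643458}
side {'fx': 460.6644986033461, 'fy': 460.6644986033461, 'cx': 251.966237638437, 'cy': 188.59380589654972, 'k1': 0.04555720464644412, 'R': array([[-0.90059722, -0.43439621,  0.0149856 ],
       [-0.32578896,  0.65180548, -0.68484391],
       [ 0.2877259 , -0.62165067, -0.72853569]]), 't': array([0.49375297, 0.20557835, 0.93433271])}
top {'fx': 353.3946079396867, 'fy': 353.3946079396867, 'cx': 256.82952075081914, 'cy': 187.34331413509474, 'k1': 0.01703988236570079, 'R': array([[-0.02608398, -0.99951721, -0.01688142],
       [-0.99187658,  0.02798038, -0.12408851],
       [ 0.12450095,  0.01350757, -0.99212754]]), 't': array([0.04923036, 0.57369893, 0.81659094])}
{'fx': 300.96935572934876, 'fy': 300.96935572934876, 'cx': 252.22340013759526, 'cy': 195.6634203213199, 'k1': 0.0023483349558641267, 'T_tool_cam': array([[ 7.91081700e-05, -9.54436790e-01, -2.98413150e-01,
         8.22204797e-02],
       [ 9.99999993e-01,  1.02201444e-04, -6.17822939e-05,
        -4.30919155e-04],
       [ 8.94655492e-05, -2.98413143e-01,  9.54436791e-01,
        -1.41335575e-01],
       [ 0.00000000e+00,  0.00000000e+00,  0.00000000e+00,
         1.00000000e+00]])}
```

View pics/side0.png

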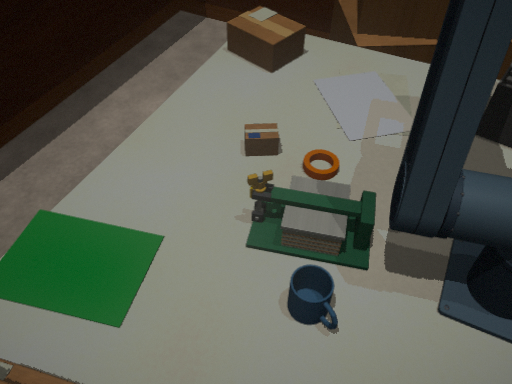

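View pics/top0.png

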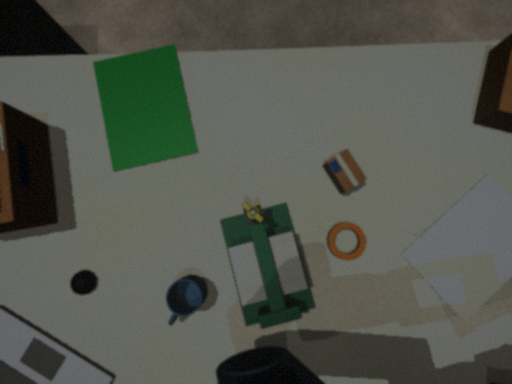

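The press stands ahead of the robot with its front pointing away. Nut is at about (262,183) in the side view and (253,211) in the top view; the mug, tape and box lie clear of the swing. Next I'll measure the pose from the plate corners and the nut.

```bash
cat > h.py <<'E'
from plant import *
import cv2,numpy as np
def ray(n,px,wrist=None):
    m=camera_model(n) if wrist is None else wrist
    d=np.array([(px[0]-m["cx"])/m["fx"],(px[1]-m["cy"])/m["fy"]]); u=d.copy()
    for _ in range(8): u=d/(1+m["k1"]*(u@u))
    v=m["R"].T@np.r_[u,1]; return -m["R"].T@m["t"], v/np.linalg.norm(v)
def plane(n,px,z,w=None):
    c,v=ray(n,px,w); return c+v*(z-c[2])/v[2]
def tri(rs):
    A=sum(np.eye(3)-np.outer(v,v) for c,v in rs); b=sum((np.eye(3)-np.outer(v,v))@c for c,v in rs)
    return np.linalg.solve(A,b)
def proj(m,X):
    p=m["R"]@X+m["t"]; u=p[:2]/p[2]; u=u*(1+m["k1"]*(u@u)); return u*[m["fx"],m["fy"]]+[m["cx"],m["cy"]]
def wristcam(s):
    from scipy.spatial.transform import Rotation as Ro
    m=camera_model("wrist"); T=np.eye(4); T[:3,:3]=Ro.from_euler("xyz",s["tool_rot"]).as_matrix(); T[:3,3]=s["tool_pos"]
    I=np.linalg.inv(T@m["T_tool_cam"]); return dict(m,R=I[:3,:3],t=I[:3,3])
E
python3 - <<'E'
from h import *
t=cv2.imread("pics/top0.png"); s=cv2.imread("pics/side0.png")
for n,im,roi in(("top",t,(190,310,190,340)),("side",s,(160,270,235,385))):
    h=cv2.cvtColor(im,cv2.COLOR_BGR2HSV); y0,y1,x0,x1=roi
    g=cv2.inRange(h,(55,90,20),(90,255,255)); k=np.zeros_like(g);k[y0:y1,x0:x1]=g[y0:y1,x0:x1]
    c=np.vstack(cv2.findContours(k,0,1)[0]); hull=cv2.convexHull(c); ap=cv2.approxPolyDP(hull,3,True)[:,0]
    for p in ap: print(n,p,plane(n,p,.012)[:2].round(4),plane(n,p,.104)[:2].round(4))
    ye=cv2.inRange(h,(15,110,60),(35,255,255));k=np.zeros_like(g);k[y0:y1,x0:x1]=ye[y0:y1,x0:x1]
    print(n,"yellow",cv2.moments(k,True)['m00'],np.argwhere(k)[:,::-1].mean(0))
a=cv2.resize(t[190:250,210:290],(400,300),interpolation=2); b=cv2.resize(s[160:235,235:335],(400,300),interpolation=2)
cv2.imwrite("pics/crop.png",np.hstack([a,b]))
E
```

```text
top [313 306] [ 0.2907 -0.0917] [ 0.3096 -0.0797]
top [190 309] [0.2905 0.2007] [0.3094 0.1818]
top [222 220] [0.4994 0.1216] [0.4962 0.1111]
top [285 204] [ 0.5346 -0.0343] [ 0.5276 -0.0284]
top yellow 266.0 [282.38345865 221.77819549]
side [374 193] [ 0.2942 -0.1397] [ 0.2883 -0.0478]
side [366 269] [0.2514 0.0764] [0.2505 0.1435]
side [247 244] [0.4982 0.1286] [0.4689 0.1897]
side [253 222] [0.513  0.0683] [0.482  0.1363]
side [274 187] [ 0.5146 -0.0515] [0.4834 0.0303]
side yellow 471.0 [280.48407643 180.03397028]
```

View pics/crop.png

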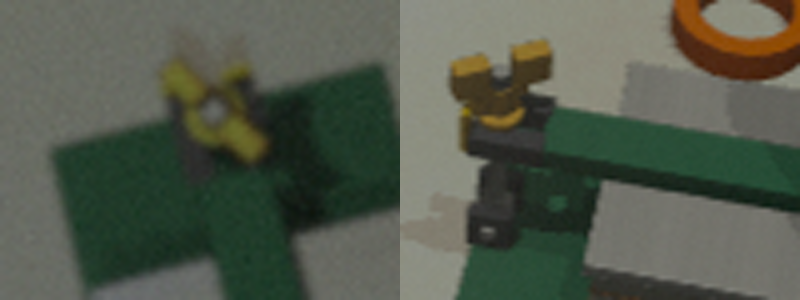

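The crop shows wing tips in the top view at about (245.6,205) and (260.4,219.6), with the bolt end at (252.8,212). In the side view the bolt end is at about (260,178).

```bash
python3 - <<'E'
from h import *
b=tri([ray("top",(252.8,212)),ray("side",(260,178))]);print("bolt tri",b.round(4),"plane",plane("top",(252.8,212),.134).round(4),plane("side",(260,178),.134).round(4))
p=plane("top",(245.6,205),.144);q=plane("top",(260.4,219.6),.144);print(p,q,(p+q)/2,np.linalg.norm(p-q),np.arctan2(*(p-q)[1::-1]))
# side tips: crop(470,58)->(252.5,174.5) ; crop(532,48)->(268,172)
p=plane("side",(252.5,174.5),.144);q=plane("side",(268,172),.144);print(p,q,(p+q)/2,np.linalg.norm(p-q),np.arctan2(*(p-q)[1::-1]))
E
```

```text
bolt tri [0.5109 0.0425 0.1297] plane [0.5102 0.0422 0.134 ] [0.5096 0.0464 0.134 ]
[0.52471634 0.05664724 0.144     ] [0.4934545  0.02651083 0.144     ] [0.50908542 0.04157903 0.144     ] 0.043422417070728414 0.7670702347754719
[0.52375086 0.05323496 0.144     ] [0.49825355 0.03229598 0.144     ] [0.51100221 0.04276547 0.144     ] 0.03299323915364562 0.6875483564389846
```

>>> move_arm(
  plan="2.4 4.4 0.4 0 0 -0.1 9.3;2.5 4.6 0 0 0 -0.1 9.3;2.5 4.6 0 0 0 -0.1 9.3;2.5 4.6 0 0 0 -0.1 9.3;2.5 4.6 0 0 0 -0.1 9.3;2.5 4.6 0 0 0 -0.1 9.3;2.5 4.6 0 0 0 -0.1 9.3;2.5 4.6 0 0 0 -0.1 9.3;2.5 4.6 0 0 0 -0.1 9.3;2.5 4.6 0 0 0 -0.1 9.3;2.5 4.6 0 0 0 -0.1 9.3;2.4 4.5 0 0 0 -0.1 9.3",
)

```text
time: 1.6
tool_pos: [0.51, 0.0431, 0.2474]
tool_rot: [3.141, 0.0, -0.808]
ft_force: [1.5, -1.3, 0.8]
finger_gap: 0.0929
grip_force: 0.0
```

```bash
python3 - <<'E'
from h import *
s=get_state(); im=snapshot("wrist"); w=wristcam(s)
print(s["time"],s["tool_pos"],s["tool_rot"],s["joint_pos"],s["ft_force"])
print("proj",proj(w,np.array([.510,.042,.134])),proj(w,np.array([.524,.055,.144])))
cv2.imwrite("pics/w1.png",im); np.save("w1.npy",np.r_[s["tool_pos"],s["tool_rot"]])
E
```

```text
1.6 [0.50997954 0.04308085 0.24735438] [ 3.14120014e+00  2.28315131e-04 -8.08134210e-01] [-1.33832553e-01  1.87410919e-01  1.61793085e+00 -1.68659894e-04
  1.33667430e+00  2.24513710e+00] [ 1.50972994 -1.29872321  0.8127131 ]
proj [251.80106283 198.02085421] [229.4983362  201.29207932]
```

View pics/w1.png

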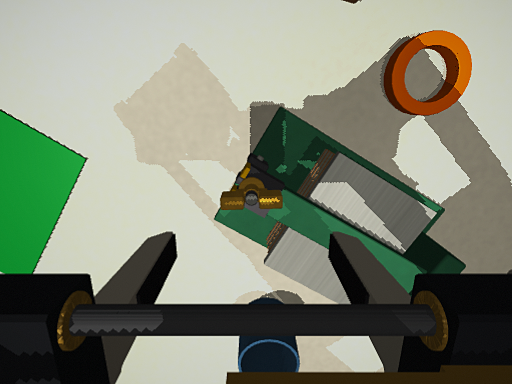

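Wings run from about (221,200) to (282,199) with the bolt end at about (251,198), right where predicted; the fingers straddle the span. Now I'll refine the angle.

```bash
python3 - <<'E'
from h import *
im=cv2.imread("pics/w1.png"); v=np.load("w1.npy"); w=wristcam(dict(tool_pos=v[:3],tool_rot=v[3:]))
h=cv2.cvtColor(im,cv2.COLOR_BGR2HSV); k=np.zeros(im.shape[:2],np.uint8); k[185:212,210:290]=cv2.inRange(h,(12,110,60),(35,255,255))[185:212,210:290]
ys,xs=np.nonzero(k); 
for y in range(185,212,1): r=xs[ys==y]; print(y,len(r),r.min() if len(r) else '',r.max() if len(r) else '')
a=plane("w",(221,200),.143,w);b=plane("w",(282,200),.143,w);print(a,b,(a+b)/2,np.linalg.norm(a-b),np.arctan2(*(a-b)[1::-1]))
cv2.imwrite("pics/w1c.png",cv2.resize(im[140:230,200:320],(800,600),interpolation=2))
# press axis: bar edges directions
E
```

```text
185 26 233 263
186 23 234 263
187 22 234 264
188 20 233 264
189 29 232 266
190 44 230 279
191 42 232 280
192 36 234 279
193 42 227 280
194 45 224 280
195 42 221 280
196 38 223 281
197 45 222 282
198 48 220 282
199 49 220 282
200 49 220 282
201 49 221 282
202 48 221 282
203 47 221 282
204 47 221 282
205 47 221 282
206 46 221 281
207 46 221 281
208 36 221 272
209 15 221 235
210 0  
211 0  
[0.52989391 0.05947154 0.143     ] [0.49199748 0.02328311 0.143     ] [0.5109457  0.04137732 0.143     ] 0.052399828232006944 0.7623476305410248
```

View pics/w1c.png

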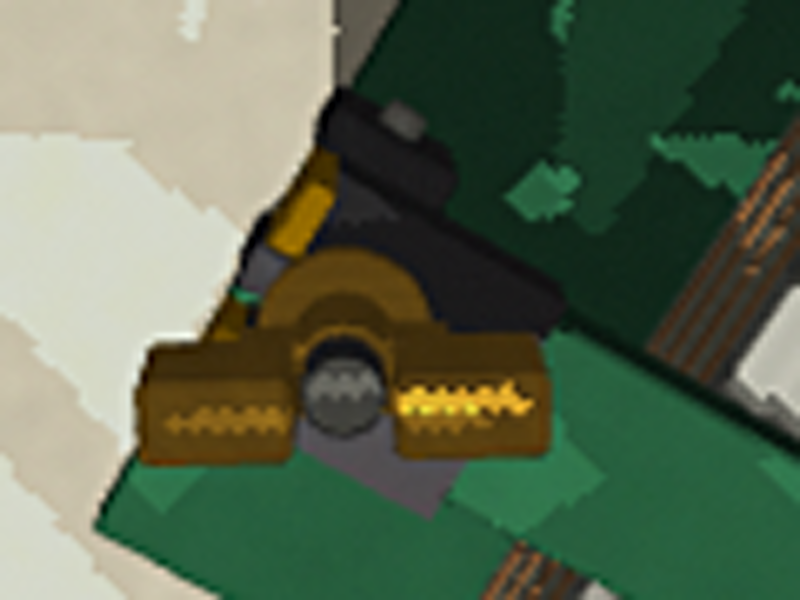

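>>> move_arm(
  plan="0.05 -0.1 -3 0 0 0.03 9.3;0 0 -3 0 0 0 9.3;0 0 -2.5 0 0 0 9.3;0 0 -1.7 0 0 0 9.3;0 0 0 0 0 0 7;0 0 0 0 0 0 5;0 0 0 0 0 0 4;0 0 0 0 0 0 4;0 0 0 0 0 0 4",
  force=20,
)

```text
time: 2.78
tool_pos: [0.512, 0.0415, 0.1467]
tool_rot: [-3.137, -0.002, -0.776]
ft_force: [4.9, 5.4, -0.4]
finger_gap: 0.054
grip_force: 20.0
```

>>> move_arm(
  plan="0.1 0.1 0 0 0 0 4;0 0 0.04 0 0 0.16 4;0 0 0.04 0 0 0.16 4;0 0 0 0 0 0 4",
)

```text
time: 3.28
tool_pos: [0.5124, 0.042, 0.1475]
tool_rot: [-3.139, -0.003, -0.453]
ft_force: [3.0, 4.1, 2.3]
finger_gap: 0.0542
grip_force: 20.0
```

```bash
python3 - <<'E'
from h import *
s=get_state();print(s)
E
```

```text
{'time': 3.275, 'joint_pos': array([-1.36449658e-01,  2.80433004e-01,  1.75851429e+00,  1.70318679e-03,
        1.09935540e+00,  1.88697866e+00]), 'joint_velocities': array([-0.00032746,  0.00073401, -0.00106621, -0.00064891, -0.00054718,
        0.04784508]), 'tau': array([ -2.28964157, -40.23915768, -22.90155172,  -1.34957615,
         0.66660432,  -0.52517882]), 'tool_pos': array([0.51241904, 0.04200654, 0.14746472]), 'tool_rot': array([-3.13912526e+00, -2.65370569e-03, -4.53406310e-01]), 'ft_force': array([3.02581214, 4.1276248 , 2.29015638]), 'torque': array([ 0.70696539, -0.4109206 ,  0.13853162]), 'grip_force': 19.99928444623947, 'finger_gap': 0.054224104077235206}
```

>>> move_arm(
  plan="0.05 0.1 0 0 0 0 4;0 0 0.04 0 0 0.16 4;0 0 0 0 0 0 4;0 0 0 0 0 0 4",
)

```text
time: 3.78
tool_pos: [0.5126, 0.0424, 0.1477]
tool_rot: [-3.141, -0.002, -0.299]
ft_force: [2.3, 2.2, 5.2]
finger_gap: 0.0539
grip_force: 20.0
```

>>> move_arm(
  plan="0.2 0.04 0 0 0 0 4;0.1 0.02 0 0 0 0 4;0 0 0 0 0 0 4",
)

```text
time: 4.15
tool_pos: [0.5138, 0.0426, 0.1475]
tool_rot: [3.14, 0.001, -0.298]
ft_force: [-3.4, 0.8, 9.4]
finger_gap: 0.054
grip_force: 20.0
```

>>> move_arm(
  plan="0.1 0.02 0.05 -0.004 0.018 0 4;0.1 0.02 0 -0.004 0.018 0 4;0 0 0 0 0 0 4;0 0 0 0 0 0 4",
)

```text
time: 4.65
tool_pos: [0.5164, 0.0433, 0.1476]
tool_rot: [3.123, 0.033, -0.298]
ft_force: [-1.0, 1.2, 6.1]
finger_gap: 0.0538
grip_force: 20.0
```

>>> move_arm(
  plan="0.1 0.02 0.05 -0.002 0.01 0 4;0.1 0.02 0.05 -0.002 0.01 0 4;0 0 0 0 0 0 4;0 0 0 0 0 0 4",
)

```text
time: 5.15
tool_pos: [0.5177, 0.0438, 0.1477]
tool_rot: [3.113, 0.052, -0.296]
ft_force: [-3.3, 1.0, 0.0]
finger_gap: 0.0535
grip_force: 20.0
```

>>> move_arm(
  plan="0.1 0.02 0 -0.002 0.01 0 4;0.1 0.02 0 -0.002 0.01 0 4;0 0 0 0 0 0 4;0 0 0 0 0 0 4",
)

```text
time: 5.65
tool_pos: [0.5191, 0.0442, 0.1477]
tool_rot: [3.103, 0.072, -0.297]
ft_force: [-6.7, 0.3, -1.9]
finger_gap: 0.0537
grip_force: 20.0
```

```bash
python3 - <<'E'
from h import *
s=get_state(); im=snapshot("wrist"); w=wristcam(s)
print(s["ft_force"],s["torque"],s["tool_rot"])
print(proj(w,np.array([.510,.042,.134])))
cv2.imwrite("pics/w2.png",np.hstack([cv2.resize(im[130:270,180:320],(600,600),interpolation=2)]))
np.save("w2.npy",np.r_[s["tool_pos"],s["tool_rot"]]); cv2.imwrite("pics/w2full.png",im)
E
```

```text
[-6.70829133  0.32978321 -1.92244027] [ 0.24081744  0.79914918 -0.09365908] [ 3.10299181  0.07184296 -0.29670422]
[258.62509973 262.29021274]
```

View pics/w2.png

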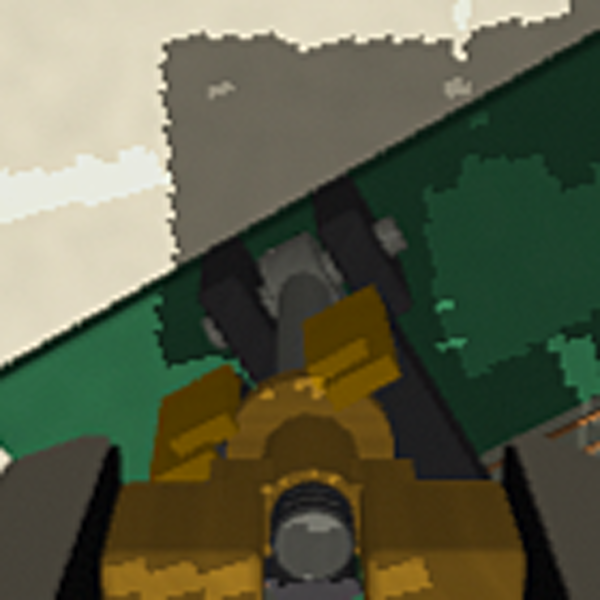

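>>> move_arm(
  plan="-0.25 -0.05 0 0.006 -0.029 0 4;-0.25 -0.05 0 0.006 -0.029 0 4;0 0 0.04 0 0 0.16 4;0 0 0.04 0 0 0.16 4;0 0 0.04 0 0 0.16 4;0 0 0 0 0 0 4;0 0 0 0 0 0 4",
)

```text
time: 6.58
tool_pos: [0.5149, 0.0441, 0.1493]
tool_rot: [3.135, 0.016, 0.184]
ft_force: [-3.8, 5.2, -3.4]
finger_gap: 0.0536
grip_force: 20.0
```

>>> move_arm(
  plan="0.15 0.03 0 -0.002 0.01 0 4;0.15 0.03 0 -0.002 0.01 0 4;0.1 0.02 0 -0.002 0.01 0 4;0 0 0 0 0 0 4;0 0 0 0 0 0 4",
)

```text
time: 7.2
tool_pos: [0.5179, 0.0448, 0.1491]
tool_rot: [3.134, 0.049, 0.184]
ft_force: [-5.3, 3.3, -0.3]
finger_gap: 0.0541
grip_force: 20.0
```

```bash
cat > m.py <<'E'
from h import *
s=get_state();F=s["ft_force"];T=s["torque"]
px=np.array([.975,.22,0]);py=np.array([-.22,.975,0]);P=np.array([.511,.043,.026])
for L in(0,.12,.15):
    ref=s["tool_pos"]+np.array([0,0,L]); M=-(T+np.cross(ref-P,F)); print(L,"M_bolt about py",round(M@py,3),"Mx",round(M@px,3))
print("F",F.round(1),"T",T.round(3),"Fout",round(-F@px,2),"tcp along px",round((s["tool_pos"]-P)@px*1000,2),"tilt",s["tool_rot"],"j6",s["joint_pos"][5])
E
python3 m.py
```

```text
0 M_bolt about py -0.145 Mx -0.585
0.12 M_bolt about py 0.391 Mx -0.057
0.15 M_bolt about py 0.526 Mx 0.075
F [-5.3  3.3 -0.3] T [0.947 0.925 0.077] Fout 4.47 tcp along px 7.17 tilt [3.13423244 0.04884068 0.18417976] j6 1.281890251382176
```

>>> move_arm(
  plan="0.1 0.06 0 -0.002 0.008 0 4;0.1 0.06 0 -0.002 0.008 0 4;0 0 0 0 0 0 4;0 0 0 0 0 0 4",
)

```text
time: 7.7
tool_pos: [0.5191, 0.0452, 0.149]
tool_rot: [3.132, 0.067, 0.184]
ft_force: [-7.5, 1.7, -0.7]
finger_gap: 0.0543
grip_force: 20.0
```

```bash
python3 m.py
```

```text
0 M_bolt about py -0.376 Mx -0.179
0.12 M_bolt about py 0.453 Mx 0.218
0.15 M_bolt about py 0.66 Mx 0.318
F [-7.5  1.7 -0.7] T [0.305 1.318 0.039] Fout 6.9 tcp along px 8.38 tilt [3.13223734 0.06745674 0.18415703] j6 1.2902196231132437
```

>>> move_arm(
  plan="-0.3 -0.07 0 0.005 -0.025 0 4;-0.3 -0.07 0 0.005 -0.025 0 4;0 0 0.04 0 0 0.16 4;0 0 0.04 0 0 0.16 4;0 0 0.04 0 0 0.16 4;0 0 0 0 0 0 4;0.2 0.045 0 -0.003 0.016 0 4;0.2 0.045 0 -0.003 0.016 0 4;0.2 0.05 0 -0.004 0.018 0 4;0 0 0 0 0 0 4;0 0 0 0 0 0 4",
)

```text
time: 9.07
tool_pos: [0.5188, 0.046, 0.1502]
tool_rot: [-3.124, 0.06, 0.666]
ft_force: [-8.5, 3.6, -0.4]
finger_gap: 0.0535
grip_force: 20.0
```

```bash
python3 m.py
```

```text
0 M_bolt about py -0.318 Mx -0.65
0.12 M_bolt about py 0.588 Mx -0.008
0.15 M_bolt about py 0.814 Mx 0.152
F [-8.5  3.6 -0.4] T [ 1.007  1.511 -0.022] Fout 7.55 tcp along px 8.21 tilt [-3.12408425  0.06048929  0.66551285] j6 0.8125050547971227
```

>>> move_arm(
  plan="-0.3 -0.05 0 0.005 -0.025 0 4;-0.3 -0.05 0 0.005 -0.025 0 4;0 0 0.04 0 0 0.16 4;0 0 0.04 0 0 0.16 4;0 0 0.04 0 0 0.16 4;0 0 0 0 0 0 4;0.2 0.05 0 -0.003 0.016 0 4;0.2 0.05 0 -0.003 0.016 0 4;0.15 0.05 0 -0.004 0.018 0 4;0 0 0 0 0 0 4;0 0 0 0 0 0 4",
)

```text
time: 10.45
tool_pos: [0.5182, 0.0465, 0.1514]
tool_rot: [-3.105, 0.042, 1.146]
ft_force: [-9.1, 4.6, 0.8]
finger_gap: 0.0537
grip_force: 20.0
```

```bash
python3 m.py
```

```text
0 M_bolt about py -0.379 Mx -0.465
0.12 M_bolt about py 0.566 Mx 0.316
0.15 M_bolt about py 0.802 Mx 0.511
F [-9.1  4.6  0.8] T [ 0.946  1.621 -0.015] Fout 7.88 tcp along px 7.76 tilt [-3.10459405  0.04242958  1.14584128] j6 0.33246390094224954
```

>>> move_arm(
  plan="-0.32 -0.02 0 0.004 -0.025 0 4;-0.32 -0.02 0 0.004 -0.025 0 4;0 0 0.04 0 0 0.16 4;0 0 0.04 0 0 0.16 4;0 0 0.04 0 0 0.16 4;0 0 0 0 0 0 4;0.2 0.05 0 -0.003 0.016 0 4;0.2 0.05 0 -0.003 0.016 0 4;0.15 0.03 0 -0.004 0.018 0 4;0 0 0 0 0 0 4;0 0 0 0 0 0 4",
)

```text
time: 11.82
tool_pos: [0.5182, 0.047, 0.1529]
tool_rot: [-3.099, 0.02, 1.625]
ft_force: [-5.6, 3.5, -0.7]
finger_gap: 0.0535
grip_force: 20.0
```

```bash
python3 m.py
```

```text
0 M_bolt about py -0.649 Mx -0.419
0.12 M_bolt about py -0.086 Mx 0.141
0.15 M_bolt about py 0.055 Mx 0.281
F [-5.6  3.5 -0.7] T [0.715 1.432 0.081] Fout 4.69 tcp along px 7.91 tilt [-3.098702    0.02015342  1.62538985] j6 -0.14856432718571858
```

>>> move_arm(
  plan="0.1 0.04 0 -0.002 0.008 0 4;0.1 0.04 0 -0.002 0.008 0 4;0.1 0.04 0 -0.002 0.008 0 4;0 0 0 0 0 0 4;0 0 0 0 0 0 4",
)

```text
time: 12.45
tool_pos: [0.5204, 0.0476, 0.1529]
tool_rot: [-3.073, 0.026, 1.626]
ft_force: [-8.6, 2.5, 1.5]
finger_gap: 0.0537
grip_force: 20.0
```

```bash
python3 m.py
```

```text
0 M_bolt about py -0.534 Mx -0.134
0.12 M_bolt about py 0.403 Mx 0.386
0.15 M_bolt about py 0.637 Mx 0.516
F [-8.6  2.5  1.5] T [0.324 1.653 0.072] Fout 7.81 tcp along px 10.2 tilt [-3.07271132  0.02574509  1.62607536] j6 -0.13782922694846297
```

>>> move_arm(
  plan="0.1 0.03 0 -0.002 0.01 0 4;0.1 0.03 0 -0.002 0.01 0 4;0 0 0 0 0 0 4;0 0 0 0 0 0 4",
)

```text
time: 12.95
tool_pos: [0.523, 0.0482, 0.1529]
tool_rot: [-3.054, 0.029, 1.626]
ft_force: [-7.0, 1.2, 0.3]
finger_gap: 0.0538
grip_force: 20.0
```

```bash
python3 m.py;python3 - <<'E'
from h import *
s=get_state(); im=snapshot("wrist")
cv2.imwrite("pics/w3.png",cv2.resize(im[130:270,180:320],(600,600),interpolation=2))
E
```

```text
0 M_bolt about py -0.382 Mx -0.271
0.12 M_bolt about py 0.409 Mx 0.05
0.15 M_bolt about py 0.606 Mx 0.13
F [-7.   1.2  0.3] T [0.327 1.325 0.044] Fout 6.59 tcp along px 12.82 tilt [-3.05366529  0.02865832  1.62649534] j6 -0.13126453334131843
```

View pics/w3.png

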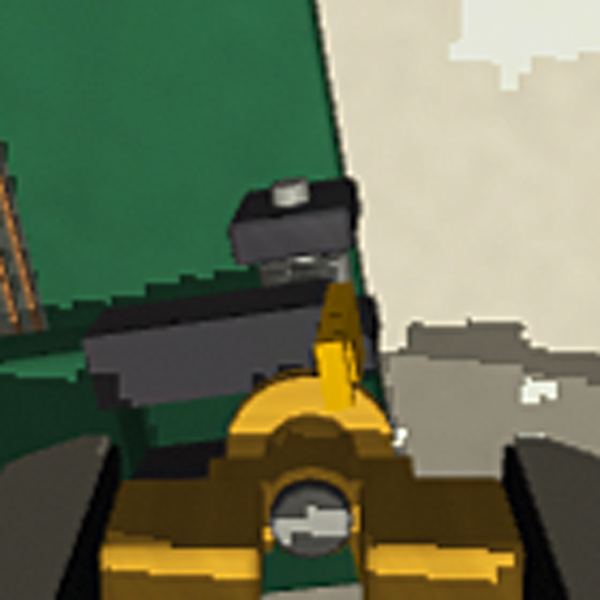

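The collar now pokes out past the keeper plate (disc edge at about (390,420), plate at about (340,370)), so it has entered. It was blocked 1.2 mm lower, so I'll try 0.6 mm lower to bracket the edge.

>>> move_arm(
  plan="-0.3 -0.07 0 0.005 -0.025 0 4;-0.3 -0.07 0 0.005 -0.025 0 4;-0.3 -0.07 0 0.005 -0.025 0 4;0 0 -0.03 0 0 -0.12 4;0 0 -0.03 0 0 -0.12 4;0 0 0 0 0 0 4;0.25 0.06 0 -0.004 0.02 0 4;0.25 0.06 0 -0.004 0.02 0 4;0.2 0.05 0 -0.004 0.018 0 4;0 0 0 0 0 0 4;0 0 0 0 0 0 4",
)

```text
time: 14.38
tool_pos: [0.5219, 0.0478, 0.1526]
tool_rot: [-3.077, 0.041, 1.386]
ft_force: [-6.0, 2.8, 0.4]
finger_gap: 0.0538
grip_force: 20.0
```

```bash
python3 m.py
```

```text
0 M_bolt about py -0.453 Mx -0.257
0.12 M_bolt about py 0.171 Mx 0.231
0.15 M_bolt about py 0.328 Mx 0.352
F [-6.   2.8  0.4] T [ 0.506  1.26  -0.189] Fout 5.21 tcp along px 11.73 tilt [-3.07691389  0.04050417  1.38592365] j6 0.1020331775336262
```

>>> move_arm(
  plan="-0.25 -0.03 0 0.004 -0.022 0 4;-0.25 -0.03 0 0.004 -0.022 0 4;-0.2 -0.04 0 0.004 -0.02 0 4;0 0 0.045 0 0 0.165 4;0 0 0.04 0 0 0.165 4;0 0 0.04 0 0 0.165 4;0 0 0.04 0 0 0.165 4;0 0 0 0 0 0 4;0.25 0.06 0 -0.004 0.02 0 4;0.25 0.06 0 -0.004 0.02 0 4;0.2 0.05 0 -0.004 0.018 0 4;0 0 0 0 0 0 4",
)

```text
time: 15.88
tool_pos: [0.5216, 0.0477, 0.1535]
tool_rot: [-3.078, 0.001, 2.046]
ft_force: [-5.7, 0.2, -2.4]
finger_gap: 0.0539
grip_force: 20.0
```

```bash
python3 m.py
```

```text
0 M_bolt about py -0.79 Mx 0.209
0.12 M_bolt about py -0.132 Mx 0.388
0.15 M_bolt about py 0.033 Mx 0.433
F [-5.7  0.2 -2.4] T [-0.335  1.424  0.075] Fout 5.49 tcp along px 11.4 tilt [-3.07792798e+00  9.66417220e-04  2.04602499e+00] j6 -0.5585753014277912
```

>>> move_arm(
  plan="0.37 0.08 -0.03 -0.011 0.048 0 4;0.37 0.08 -0.05 -0.007 0.03 0 4;0.37 0.08 -0.06 -0.007 0.03 0 4;0.37 0.08 -0.07 -0.007 0.03 0 4;0 0 0 0 0 0 4",
)

```text
time: 16.5
tool_pos: [0.5377, 0.0515, 0.1513]
tool_rot: [-2.943, -0.034, 2.043]
ft_force: [-4.4, 0.5, -6.3]
finger_gap: 0.054
grip_force: 20.0
```

```bash
python3 m.py
```

```text
0 M_bolt about py -0.084 Mx -0.087
0.12 M_bolt about py 0.414 Mx 0.089
0.15 M_bolt about py 0.538 Mx 0.133
F [-4.4  0.5 -6.3] T [0.184 0.481 0.108] Fout 4.15 tcp along px 27.92 tilt [-2.94336937 -0.03355021  2.04342671] j6 -0.5184246041416184
```

>>> move_arm(
  plan="0.73 0.165 -0.25 -0.013 0.058 0 4;0.72 0.16 -0.25 -0.013 0.058 0 4;0.7 0.16 -0.27 -0.013 0.058 0 4;0.69 0.155 -0.31 -0.013 0.058 0 4;0 0 0 0 0 0 4",
)

```text
time: 17.12
tool_pos: [0.5665, 0.058, 0.1406]
tool_rot: [-2.712, -0.092, 2.029]
ft_force: [-6.1, -0.5, -3.4]
finger_gap: 0.054
grip_force: 20.0
```

```bash
python3 m.py
```

```text
0 M_bolt about py -0.381 Mx -0.051
0.12 M_bolt about py 0.343 Mx 0.054
0.15 M_bolt about py 0.524 Mx 0.08
F [-6.1 -0.5 -3.4] T [-0.037  0.89   0.059] Fout 6.03 tcp along px 57.39 tilt [-2.71248347 -0.09152406  2.02876577] j6 -0.48438375184011007
```

>>> move_arm(
  plan="0.67 0.15 -0.36 -0.013 0.058 0 4;0.65 0.145 -0.4 -0.013 0.058 0 4;0.62 0.14 -0.43 -0.013 0.058 0 4;0.6 0.135 -0.47 -0.013 0.058 0 4;0.57 0.13 -0.5 -0.013 0.058 0 4;0.53 0.12 -0.53 -0.013 0.058 0 4;0 0 0 0 0 0 4",
)

```text
time: 18.0
tool_pos: [0.6024, 0.0662, 0.1135]
tool_rot: [-2.361, -0.168, 1.982]
ft_force: [-13.2, -1.8, -6.4]
finger_gap: 0.054
grip_force: 20.0
```

```bash
python3 m.py
```

```text
0 M_bolt about py -0.307 Mx -0.142
0.12 M_bolt about py 1.288 Mx 0.002
0.15 M_bolt about py 1.686 Mx 0.038
F [-13.2  -1.8  -6.4] T [ 0.065  0.909 -0.229] Fout 13.29 tcp along px 94.24 tilt [-2.36067966 -0.16849768  1.98242848] j6 -0.49058833086780845
```

>>> move_arm(
  plan="0.37 0.08 -0.67 -0.013 0.058 0 4;0.42 0.09 -0.63 -0.013 0.058 0 4;0.43 0.1 -0.63 -0.013 0.058 0 4;0.39 0.09 -0.66 -0.013 0.058 0 4;0.35 0.08 -0.68 -0.013 0.058 0 4;0 0 0 0 0 0 4",
)

```text
time: 18.75
tool_pos: [0.6234, 0.0708, 0.0816]
tool_rot: [-2.068, -0.215, 1.927]
ft_force: [-6.2, 1.6, -0.5]
finger_gap: 0.054
grip_force: 20.0
```

```bash
python3 m.py
```

```text
0 M_bolt about py -0.076 Mx -0.049
0.12 M_bolt about py 0.603 Mx 0.302
0.15 M_bolt about py 0.773 Mx 0.39
F [-6.2  1.6 -0.5] T [ 0.136  0.367 -0.553] Fout 5.66 tcp along px 115.69 tilt [-2.06767247 -0.21509458  1.92703583] j6 -0.566867287409975
```

>>> move_arm(
  plan="0 0 0 0 0 0 5.8;0 0 0 0 0 0 6.4;0 0 0 0 0 0 6.6;0 0 0 0 0 0 6.6;0.9 0.2 0.44 0 0 0 6.6;1.8 0.4 0.88 0 0 0 6.6;1.8 0.4 0.9 0 0 0 6.6;1.8 0.4 0.9 0 0 0 6.6;1.4 0.3 1.5 0 0 0 6.6;0 0 2 0.01 -0.05 0 6.6;0 0 3 0.02 -0.1 0 6.6;0 0 0 0 0 0 6.6",
)

```text
time: 20.25
tool_pos: [0.641, 0.0897, 0.212]
tool_rot: [-2.194, -0.203, 1.934]
ft_force: [-0.2, -0.2, 0.3]
finger_gap: 0.0663
grip_force: 0.0
```

```bash
python3 m.py; python3 - <<'E'
from h import *
a=snapshot("side"); b=snapshot("top")
cv2.imwrite("pics/end.png",np.hstack([cv2.resize(a[130:280,190:390],(400,300)),cv2.resize(b[150:300,160:360],(400,300))]))
E
```

```text
0 M_bolt about py 0.559 Mx 0.003
0.12 M_bolt about py 0.587 Mx -0.012
0.15 M_bolt about py 0.594 Mx -0.016
F [-0.2 -0.2  0.3] T [ 0.073 -0.471  0.033] Fout 0.23 tcp along px 137.02 tilt [-2.19423565 -0.20333247  1.93420786] j6 -0.5877750365585361
```

View pics/end.png

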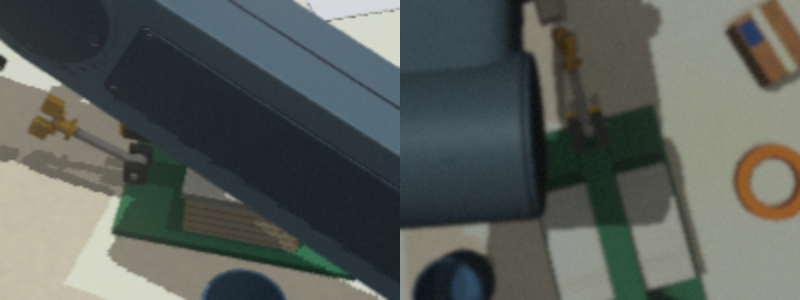

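>>> move_arm(
  plan="0 0 2 0 0 0 6.6;0 0 3 0 0 0 6.6;0 0 3 0 0 0 6.6;0 0 0 0 0 0 6.6;0 0 0 0 0 0 6.6",
)

```text
time: 20.98
tool_pos: [0.6426, 0.085, 0.27]
tool_rot: [-2.203, -0.198, 1.946]
ft_force: [0.0, -0.9, -0.1]
finger_gap: 0.0657
grip_force: 0.0
```

```bash
python3 m.py; python3 - <<'E'
from h import *
b=snapshot("top");a=snapshot("side")
cv2.imwrite("pics/end2.png",np.hstack([cv2.resize(a,(400,300)),cv2.resize(b,(400,300))]))
E
```

```text
0 M_bolt about py 0.477 Mx -0.159
0.12 M_bolt about py 0.501 Mx -0.267
0.15 M_bolt about py 0.506 Mx -0.294
F [ 0.  -0.9 -0.1] T [ 0.041 -0.449  0.004] Fout 0.2 tcp along px 137.52 tilt [-2.20295247 -0.19817004  1.94581033] j6 -0.6982980040579541
```

View pics/end2.png

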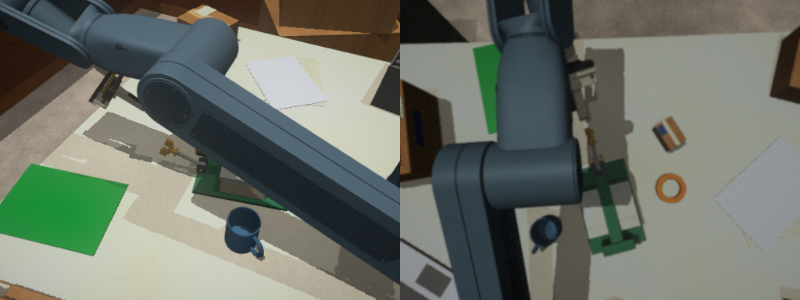

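The bolt lies well over at about (175,150) in the left half, the gripper is clear of it, and the mug, tape and box are where they were. Handing in.

```bash
python3 -c "
from plant import *
print(hand_in())"
```

```text
the job is handed in; nothing more can be done
None
```

The job is handed in with no verdict shown: the nut was backed off to the keeper gap by feel, and the eyebolt swung out to about 1.1 rad and was released, with the mug, tape roll and box unmoved in the final images.

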